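# Chock a valve block in its packing tray and lock the sliding fence

## Robot

A 6-joint arm with a two-finger parallel gripper is mounted at the origin on the work surface. World frame = base frame: x ahead of the robot, y to its left, z up, the work surface at z = 0. Lengths are in m, angles in rad, forces in N, time in s.
With the tool pointing down it reaches from about 0.35 to 0.725 m from the base axis. Payload 4.3 kg.
Tool frame: the origin (TCP) lies midway between the tips of the shut fingers; the grasp point (between the pads) lies 19 mm behind it (pinch_z is the distance from the TCP to the grasp point, in m); z points along the fingers, y is the line along which they close (so a half turn about z gives the same grasp; the last joint's range is limited). The gripper opens to 85 mm and grips with 20 to 120 N. Pads are 22 mm wide; open, the fingers measure 114 mm over their backs; the gripper's body (76 mm by 85 mm) begins 54 mm behind the grasp point. The pads swing forward as they close: fully open they stand 13 mm farther back than shut.
Start: joints at [1.204, 0.377, 0.081, 1.274, 0, 1.46], TCP at [0.146, 0.556, 0.231] pointing down, gripper open.
Joint ranges: [-2.72, 2.72], [-0.84, 1.66], [-1.02, 1.22], [-1.77, 2.12], [-1.37, 1.28], [-3.14, 3.14]. Speed limits (rad/s): [2.57, 2.57, 3.14, 3.14, 3.14, 3.14].

## Interface

Orientations are given as a rotation vector (axis times angle).
In Python, from bench import * gives the robot as it stands.
- The arm moves only by the tool drive_tool, never from a script. Its argument "steps" is a list of rows, each a list of 4 numbers: the shift along the tool's x, y, z as a fraction of full scale, then the turn about the tool's z as a fraction of full scale. A call has 1 to 12 rows; each row shifts and turns the commanded pose from where the row before left it, along the tool's axes as they then stand; what a row does not reach is not made up. Full scale, the value 1, is 0.2 m for a shift and 1.5 rad for a turn. A row lasts 1/8 s, in which the tool goes at most 62.5 mm and 10.7 degrees, less where a joint would pass 70% of its speed; a pose out of reach is approached as far as the arm can. A call with a number of a shift or a turn outside -1 to 1 is refused whole. A call with a gripper value outside its range is refused whole. "claw" is the opening, from -1 (shut) to 1 (fully open), set as the call begins (left out, the last holds). The fingers move at their own pace and stop on an object; the grip force is fixed at half the most. Time passes only in rows, so rows that do not move let the fingers close. It gives the time, the measured TCP pose, the force, the opening and the grip force at its end, in the units of the state.
- read_state(): the state, without advancing time (a new reading comes with each control period).
- camera(name): name is "scene" or "top" or "wrist"; returns a dict with "color" (400x640x3 uint8, blue, green, red), "intrinsics" (3x3 intrinsics, pixels), "rvec" (rotation vector, rad) and "tvec" (3), from world to camera coordinates, as OpenCV has them. Camera axes: x right, y down, z forward; pixel columns grow to the right and rows downward; lengths in m; the calibration is good to about 2 mm. A picture is of the moment at which its call begins. There is no depth.
- sign_off(): hands the job in; it is judged then, once.
Trained networks look in a picture, given as the dict that the camera call returned (one of the last four; its "shot" number tells which), for a name from the list of things; names that differ only in an ending like _2 or _b are one class to them, and where a whole thing is asked for, a point or a joint stands for the part that bears it (a point fixed in the world has none). Each returns a list of dicts, best first, with "confidence" (0 to 1); they miss things now and then, are a little off and sometimes report something else, mostly with a low value. They report only what shows in the picture. A call takes as long as a camera call. They do not tell look-alikes from the thing itself.
- recognise(picture, query): "extent" ([left, top, right, bottom] as shares, 0 to 1, of the picture: columns of its width, rows of its height, round what is visible of it).
- trace(picture, query): "mask" (400x640 bool, what is visible of it) and "extent" ([left, top, right, bottom] as shares, 0 to 1, of the picture: columns of its width, rows of its height, round what is visible of it).
- place_of(picture, query): "xy" ([column, row] as shares, 0 to 1, of the picture: columns of its width, rows of its height: a listed point, or the origin of a listed thing).
The state is a dict: "clock": time; "joint_pos": joint angles; "qd": joint speeds; "joint_torque": joint torques, N m; "eef_pos": TCP position; "tool_rot": TCP orientation; "ft_force": force on the tool from outside, world axes, zero at the start; "moment": the same for the moment, N m; "width": finger opening in m; "finger_force": force on a finger pad.
Only numpy, scipy, OpenCV 4.12 (cv2) and the standard library are available. Lean on these libraries where they do the work, as an engineer would, in place of code of your own. Each camera call takes 0.05 s, during which the arm holds its last target. There are 200 camera calls.

## Task

Make the aluminium valve block fast in the wooden packing tray: set the wooden chock with the yellow rib upright on the tray floor, crosswise between the valve block and the sliding fence, and let go of it. Then squeeze the fence's red lock tab, keep it squeezed for as long as the fence slides (never force the fence while it is locked), and push the fence up until fence, chock, valve block and tray end are snug with no play, and let the tab spring back so that it locks. Leave the carton, the jar and the screwdriver alone.

Things in the scene. Friction and masses are not known exactly. Their poses are not given: they have to be found in the camera images.
- tray: Open wooden tray fixed to the bench, 136 x 270 x 40 mm outside, 116 x 250 mm inside, floor 8 mm thick. Origin: centre of its underside, on the bench. x runs across it, y along it towards the end where the valve block lies (inner face of that end wall at y = +125 mm). A toothed steel rack on the -x wall reaches 54 mm above the bench.
- fence (a joint): Travel of the fence along the tray's +y (m), 0 to 0.135; 0 is farthest from the valve block. Fence face at tray y = -0.099 + this value. With chock and valve block tight against the end wall it reads 0.109. Unlocked it slides with 1.5 N; pushing chock and valve block along adds up to 7 N; locked, it does not move.
- fence_grip (a point): Grip point of the fence, 78 mm above the bench, at tray x = 0, y = -0.105 + joint fence; axes as the tray's. Two uprights, 24 mm wide in y, up to 98 mm above the bench: a fixed black post (outer face at x +13 mm) and the red lock tab (outer face at x -20 mm, squeezed -13 mm). Pinch both from above, closing along the tray's x. Below 54 mm are the fence's cross bar and the tab's red link.
- tab (a joint): Squeeze of the red lock tab towards the black post along the tray's +x (m): 0 to 0.003 released, its tooth sprung into the rack (3 mm deep teeth, 6 mm pitch, one notch at the fully tight position); over 0.0035 the fence is free; 0.007 fully squeezed. The spring takes 6.5 N to start and 9 N at full squeeze.
- fence_face (a point): Middle of the face of the plywood fence panel that meets the chock, 25 mm above the bench; axes as the tray's. Panel 112 mm wide, 12 mm thick, up to 41 mm above the bench; on it an aluminium cross bar, 20 mm wide in y.
- valve_center (a point): Centre of the loose aluminium valve block with round steel and brass ports: 90 mm (x) x 70 mm (y) x 32 mm high, 0.3 to 0.5 kg. It lies flat on the tray floor, 3 to 15 mm short of the tray's +y end wall. It can be pushed there by the chock.
- chock_center (a point): Centre of the loose wooden chock, half-way up its 70 mm height. Base of bare wood 90 mm (its x) x 45 mm (its y) x 30 mm high; on it a yellow grip rib 60 mm long in x, 18 mm thick in y, from 30 to 70 mm above its underside. About 0.12 kg. Pinch the rib across its thickness. In the tray its x lies along the tray's x, either way round.
- carton_center (a point): Bystander: closed cardboard carton 75 x 60 x 45 mm; centre.
- jar: Bystander: jar with a blue cap, 52 mm in diameter, 70 mm high; origin at the centre of its underside.
- driver: Bystander: screwdriver lying on the bench; origin near its middle.
Things that resemble listed ones, but are neither listed nor needed, are in the scene too. Leave any pink look-alike of the part that bears chock_center alone. Leave any blue look-alike of the part that bears valve_center alone.

How it is judged:
On the way, in this order (a step that is already met when the one before it is completed fails the run):
1. the chock stands on the tray floor between valve block and fence, let go (z of chock_center in the frame of tray between 0.038 and 0.048 m and y of chock_center in the frame of tray above -0.08 m and y of chock_center in the frame of valve_center below -0.045 m and y of chock_center in the frame of fence_face above 0.015 m and angle between chock_center's own z axis and vertical below 0.12 rad and contact force between chock and the fingers below 0.1 N and linear speed of chock below 0.02 m/s), for 0.2 s.
2. the fence is slid up snug to the chock with the lock tab squeezed (z of chock_center in the frame of tray between 0.038 and 0.048 m and y of chock_center in the frame of tray above -0.08 m and y of chock_center in the frame of valve_center below -0.045 m and y of chock_center in the frame of fence_face above 0.015 m and angle between chock_center's own z axis and vertical below 0.12 rad and value of joint tab above 0.0035 m and value of joint fence above 0.105 m), for 0.1 s.
At the end, for the whole second after the job is handed in: Chock upright and crosswise (both within 0.12 rad) on the tray floor between valve block and fence; valve block flat and against the end wall (6 mm); fence within 4 mm of full contact (joint fence over 0.105); lock tab sprung back (under 3 mm); all at rest and let go (z of chock_center in the frame of tray between 0.038 and 0.048 m and y of chock_center in the frame of tray above -0.08 m and y of chock_center in the frame of valve_center below -0.045 m and y of chock_center in the frame of fence_face above 0.015 m and angle between chock_center's own z axis and vertical below 0.12 rad and value of joint fence above 0.105 m and value of joint tab below 0.003 m and angle between the x axis of chock_center and the x axis of tray, either way round below 0.12 rad and y of valve_center in the frame of tray above 0.084 m and z of valve_center in the frame of tray below 0.029 m and linear speed of each of chock, valve below 0.01 m/s); the robot touches nothing.
It fails at once if the fence is forced along (over 25 N) while its lock tab is not squeezed (value of joint tab below 0.003 m and contact force between fence and the fingers above 25 N and (velocity of joint fence above 0.02 m/s or velocity of joint fence below -0.02 m/s)).
It fails at once if the carton is disturbed (distance of carton_center from where it was at the start of the episode above 0.02 m).
It fails at once if the jar is disturbed (distance of jar from where it was at the start of the episode above 0.02 m).
It fails at once if the screwdriver is disturbed (distance of driver from where it was at the start of the episode above 0.03 m).
It also fails if it takes over 58 s, if anything falls off the work surface, if the arm or the gripper's body presses on something with over 40 N, if the wrist force passes 120 N, or if a joint passes its speed limit or range.

## Working session

There is one attempt and no reset: what is moved stays moved. The work goes in short steps, Python scripts to look and compute and a tool call to move; the robot and the scene stay as the last step left them, time stands still between calls to the robot, and variables do not carry over. Pictures are saved under pics/ and viewed, at most 10 in all, crops included, and the job is handed in when it is done.

Besides the shell and the picture viewer there is one more tool, called after "Call:" as name(argument=value, ...) on one line, values as JSON. drive_tool: Moves the arm, as the interface text tells. Its arguments: {"type":"object","properties":{"steps":{"type":"array","items":{"type":"array","items":{"type":"number","minimum":-1,"maximum":1}}},"claw":{"type":"number"}},"required":["steps"]}

```bash
mkdir -p pics; cat > h.py <<'E'
from bench import *
import numpy as np, cv2
def ray(p,uv):
    R=cv2.Rodrigues(np.array(p["rvec"],float))[0]; t=np.array(p["tvec"],float).ravel()
    K=np.array(p["intrinsics"]); 
    d=R.T@np.linalg.inv(K)@np.array([uv[0],uv[1],1.]); return -R.T@t,d
def onz(p,uv,z):
    o,d=ray(p,uv); return o+d*(z-o[2])/d[2]
def proj(p,X):
    return cv2.projectPoints(np.array(X,float).reshape(-1,1,3),np.array(p["rvec"],float),np.array(p["tvec"],float),np.array(p["intrinsics"],float),None)[0].reshape(-1,2)
E
python3 - <<'E'
from h import *
np.set_printoptions(precision=4,suppress=True)
s=read_state(); print(s["clock"],s["eef_pos"],s["tool_rot"],s["width"])
Z=dict(tray=0,fence_grip=.078,fence_face=.025,valve_center=.024,chock_center=.035,carton_center=.0225,jar=0,driver=.01)
for n in ["top","scene"]:
    p=camera(n); cv2.imwrite(f"pics/{n}0.png",p["color"])
    print(n,ray(p,(320,200)))
    for q,z in Z.items():
        for r in place_of(p,q)[:3]:
            uv=np.array(r["xy"])*[640,400]; print(q,round(r["confidence"],2),uv.round(1),onz(p,uv,z))
E
```

```text
0.0 [0.1458 0.5555 0.2304] [-0.4022 -3.1153  0.0031] 0.08546782568092978
top (array([ 0.4315, -0.0477,  1.3529]), array([ 0.1446, -0.0072, -0.9895]))
tray 0.62 [303.6 231.7] [ 0.5393 -0.0133  0.    ]
fence_grip 0.74 [341.8 234.4] [ 0.5277 -0.1156  0.078 ]
fence_grip 0.65 [244.6 146.7] [0.7592 0.148  0.078 ]
fence_face 0.98 [337.6 236. ] [ 0.5271 -0.107   0.025 ]
fence_face 0.4 [309.6 230.1] [ 0.5419 -0.0303  0.025 ]
valve_center 0.63 [217.6 218.9] [0.5685 0.2223 0.024 ]
valve_center 0.58 [273.4 226.9] [0.5491 0.0689 0.024 ]
chock_center 0.91 [428.6 256.6] [ 0.4749 -0.3527  0.035 ]
chock_center 0.89 [434.8 202.9] [ 0.6216 -0.3722  0.035 ]
chock_center 0.82 [471.9 262.8] [ 0.4602 -0.4692  0.035 ]
carton_center 0.7 [165.6 240.3] [0.5077 0.3612 0.0225]
jar 0.67 [376.2 151.2] [ 0.7729 -0.2158  0.    ]
driver 0.9 [246.  144.8] [0.7822 0.1547 0.01  ]
scene (array([ 1.1599, -0.6411,  1.1213]), array([-0.4011,  0.4468, -0.7998]))
tray 0.96 [303.3 186.6] [ 0.5273 -0.0114  0.    ]
fence_grip 0.97 [270.1 190.8] [ 0.5141 -0.1278  0.078 ]
fence_grip 0.65 [377.  113.3] [0.5393 0.3133 0.078 ]
fence_face 0.84 [281.2 202. ] [ 0.5337 -0.1085  0.025 ]
fence_face 0.71 [411.1 196.3] [0.7931 0.1578 0.025 ]
valve_center 0.96 [359.6 146.6] [0.5603 0.2087 0.024 ]
valve_center 0.59 [329.4 173.2] [0.5629 0.0646 0.024 ]
chock_center 0.86 [234.  278.5] [ 0.6223 -0.3638  0.035 ]
chock_center 0.8 [160.4 264.5] [ 0.4528 -0.4654  0.035 ]
chock_center 0.74 [201.9 243.3] [ 0.4815 -0.3521  0.035 ]
carton_center 0.83 [376.2 112.3] [0.5012 0.3661 0.0225]
carton_center 0.69 [411.1 199.5] [0.7991 0.1503 0.0225]
jar 0.7 [318.5 281.6] [ 0.7727 -0.2124  0.    ]
driver 0.85 [410.1 198.2] [0.7901 0.1613 0.01  ]
```

View pics/top0.png

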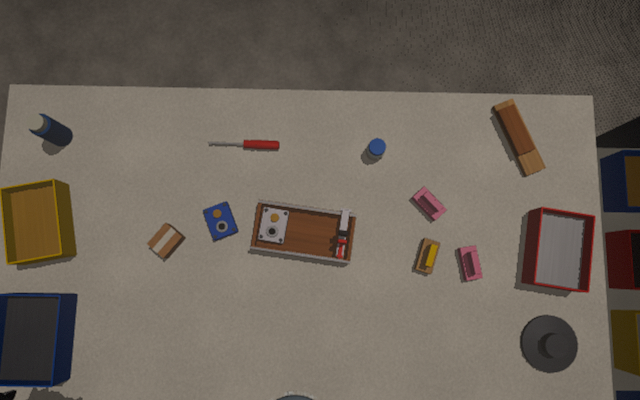

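View pics/scene0.png

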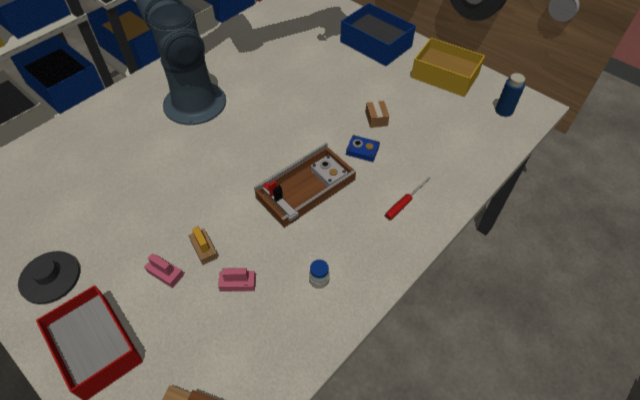

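The top view shows the tray at (303,232) with the valve block at its left end (272,225). The fence is at the right end (342,235), with its red tab on the near side. The yellow-ribbed chock is at (428,257), pink look-alikes are at (428,204) and (470,263), and the blue one is at (220,221). I'll measure yaws and plan the first move.

```bash
cat >> h.py <<'E'
def plan(x,y,z,yaw=None):
    "shift in tool units (x,y,z /0.2) and turn (/1.5) to reach xyz with tool-y heading yaw (deg, mod 180)"
    s=read_state(); R=cv2.Rodrigues(np.array(s["tool_rot"],float))[0]
    d=np.array([x,y,z])-s["eef_pos"]; u=R.T@d/0.2
    cur=np.degrees(np.arctan2(R[1,1],R[0,1])); t=0
    if yaw is not None: t=-np.radians((yaw-cur+90)%180-90)/1.5
    print("plan",(u).round(4),"turn",round(t,4),"cur yaw",round(cur,2),"at",np.round(s["eef_pos"],4),"rows>=",np.ceil(np.linalg.norm(d)/.0625))
def rects(p,q,z):
    for r in trace(p,q)[:3]:
        m=r["mask"].astype(np.uint8); c=max(cv2.findContours(m,0,1)[0],key=cv2.contourArea)
        w=np.array([onz(p,a[0],z)[:2] for a in c],np.float32)
        b=cv2.minAreaRect(w); col=p["color"][r["mask"]].mean(0)
        print(q,round(r["confidence"],2),np.round(b[0],4),np.round(b[1],4),round(b[2],2),"bgr",col.round())
E
python3 - <<'E'
from h import *
p=camera("top")
for q,z in [("tray",.04),("chock_center",.03),("valve_center",.04)]: rects(p,q,z)
plan(.42,.30,.231)
plan(.44,-.33,.231,67)
E
```

```text
tray 0.61 [ 0.5415 -0.0152] [0.2697 0.1456] 82.86 bgr [52. 68. 95.]
chock_center 0.78 [ 0.6199 -0.3566] [0.0915 0.0541] 43.3 bgr [ 79.  71. 116.]
chock_center 0.68 [ 0.4594 -0.4652] [0.0894 0.0525] 10.0 bgr [ 75.  67. 114.]
chock_center 0.63 [ 0.4763 -0.3497] [0.0546 0.0962] 71.2 bgr [ 45.  85. 109.]
valve_center 0.82 [0.5504 0.0674] [0.071  0.0901] 82.53 bgr [106. 111. 120.]
valve_center 0.71 [0.5605 0.2114] [0.0917 0.0738] 21.04 bgr [92. 62. 55.]
plan [-1.6502e+00 -8.9090e-01  1.4000e-03] turn 0 cur yaw 75.29 at [0.146  0.5562 0.2313] rows>= 7.0
plan [-2.5470e+00 -3.9122e+00  1.3000e-03] turn 0.0964 cur yaw 75.29 at [0.146  0.5562 0.2313] rows>= 15.0
```

Call:
drive_tool(steps=[[-0.236, -0.127, 0, 0], [-0.236, -0.127, 0, 0], [-0.236, -0.127, 0, 0], [-0.236, -0.127, 0, 0], [-0.236, -0.127, 0, 0], [-0.236, -0.127, 0, 0], [-0.236, -0.127, 0, 0]], claw=1)

```text
clock: 1.98
eef_pos: [0.4217, 0.299, 0.2315]
tool_rot: [0.402, 3.115, 0.001]
ft_force: [-0.2, 1.1, -0.3]
width: 0.0853
finger_force: 0.0
```

Call:
drive_tool(steps=[[-0.08, -0.275, 0, 0], [-0.08, -0.275, 0, 0], [-0.08, -0.275, 0, 0], [-0.08, -0.275, 0, 0], [-0.08, -0.275, 0, 0], [-0.08, -0.275, 0, 0], [-0.08, -0.275, 0, 0], [-0.08, -0.275, 0, 0], [-0.08, -0.275, 0, 0], [-0.08, -0.275, 0, 0], [-0.08, -0.275, 0, 0.05], [0, 0, 0, 0]])

```text
clock: 3.48
eef_pos: [0.4368, -0.3334, 0.2307]
tool_rot: [0.527, 3.097, -0.001]
ft_force: [0.0, 0.3, -0.3]
width: 0.0854
finger_force: 0.0
```

```bash
cat > look.py <<'E'
from h import *
import sys
p=camera("wrist"); cv2.imwrite(sys.argv[1],p["color"])
s=read_state(); print(s["clock"],np.round(s["eef_pos"],4),np.round(s["joint_pos"],2)); print("cam at",ray(p,(320,200))[0].round(3))
for a in sys.argv[2:]:
    q,z,zr=a.split(","); 
    for r in place_of(p,q)[:3]:
        uv=np.array(r["xy"])*[640,400]; print(q,round(r["confidence"],2),uv.round(1),onz(p,uv,float(z)).round(4))
    if float(zr): rects(p,q,float(zr))
E
python3 look.py pics/w1.png chock_center,.035,.03
```

```text
3.525 [ 0.4367 -0.331   0.2307] [-0.76  0.32  0.    1.25  0.   -0.43]
cam at [ 0.356 -0.306  0.373]
chock_center 0.92 [319.6 204.3] [ 0.4809 -0.3502  0.035 ]
chock_center 0.78 [228.2 220.5] [ 0.4629 -0.471   0.035 ]
chock_center 0.6 [347.8 291.8] [ 0.6221 -0.3566  0.035 ]
chock_center 0.93 [ 0.4758 -0.3529] [0.0449 0.0985] 72.85 bgr [ 47. 138. 178.]
chock_center 0.83 [ 0.4591 -0.4697] [0.0917 0.0671] 10.72 bgr [102.  86. 159.]
chock_center 0.65 [ 0.6206 -0.3602] [0.1039 0.0767] 45.51 bgr [ 92.  77. 148.]
```

View pics/w1.png

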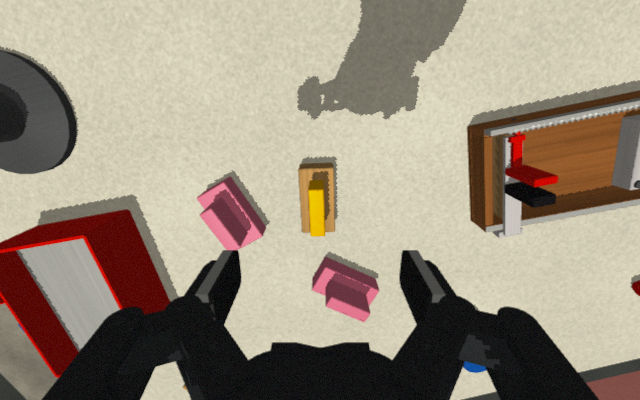

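```bash
cat > rib.py <<'E'
from h import *
p=camera("wrist"); h=cv2.cvtColor(p["color"],cv2.COLOR_BGR2HSV)
m=cv2.inRange(h,(20,120,60),(35,255,255)); 
n,l,st,_=cv2.connectedComponentsWithStats(m); i=1+st[1:,4].argmax(); print(st[i])
v=h[...,2][l==i]; print(np.percentile(v,[5,25,50,75,95]))
# top of rib: bright part
th=cv2.threshold(v.reshape(-1,1),0,255,cv2.THRESH_OTSU)[0]; print("otsu",th)
t=((l==i)&(h[...,2]>th)).astype(np.uint8)
c=max(cv2.findContours(t,0,1)[0],key=cv2.contourArea)
w=np.array([onz(p,a[0],.07)[:2] for a in c],np.float32); print("top",cv2.minAreaRect(w))
R=np.array([[np.cos(a),-np.sin(a)] for a in [0]])
E
python3 rib.py
```

```text
[304 181  18  57 872]
[109. 201. 237. 238. 238.]
otsu 175.0
top ((0.4772927165031433, -0.3531358242034912), (0.01739177294075489, 0.05858082324266434), 72.84169006347656)
```

The wrist view shows the yellow rib at (317,205), upright and clear of both pink blocks. Now for the approach.

```bash
python3 -c "
from h import *
plan(.4773,-.3531,.1,72.8)
plan(.4773,-.3531,.037,72.8)"
```

```text
plan [-0.2316 -0.0521  0.6562] turn -0.0202 cur yaw 71.07 at [ 0.4369 -0.3283  0.2313] rows>= 3.0
plan [-0.2317 -0.0523  0.9712] turn -0.0202 cur yaw 71.07 at [ 0.4369 -0.3283  0.2313] rows>= 4.0
```

Call:
drive_tool(steps=[[-0.116, -0.026, 0.2, -0.02], [-0.116, -0.026, 0.2, 0], [0, 0, 0.256, 0], [0, 0, 0, 0], [0, 0, 0, 0]])

```text
clock: 4.3
eef_pos: [0.4786, -0.3535, 0.102]
tool_rot: [0.47, 3.105, -0.001]
ft_force: [0.0, -0.7, 0.3]
width: 0.0854
finger_force: 0.0
```

```bash
python3 rib.py; python3 -c "
from h import *
plan(.4773,-.3531,.037,72.8)"
```

```text
[ 308  169   28   94 2419]
[107. 131. 222. 236. 237.]
otsu 177.0
top ((0.48423895239830017, -0.3554094731807709), (0.01688734069466591, 0.04319746419787407), 73.69245910644531)
plan [0.012  0.0036 0.3293] turn -0.0004 cur yaw 72.76 at [ 0.4792 -0.3543  0.1029] rows>= 2.0
```

Call:
drive_tool(steps=[[0.01, 0, 0.13, 0], [0, 0, 0.13, 0], [0, 0, 0.07, 0], [0, 0, 0, 0]])

```text
clock: 4.85
eef_pos: [0.4761, -0.3534, 0.0347]
tool_rot: [0.472, 3.106, -0.0]
ft_force: [-0.4, -0.2, -0.6]
width: 0.0853
finger_force: 0.0
```

Call:
drive_tool(steps=[[0, 0, 0, 0], [0, 0, 0, 0], [0, 0, 0, 0], [0, 0, 0, 0], [0, 0, 0, 0], [0, 0, 0, 0]], claw=-1)

```text
clock: 5.6
eef_pos: [0.4762, -0.3535, 0.0345]
tool_rot: [0.472, 3.105, -0.001]
ft_force: [0.3, 0.6, 3.4]
width: 0.0174
finger_force: 59.0
```

Call:
drive_tool(steps=[[0, 0, -0.15, 0], [0, 0, -0.27, 0], [0, 0, -0.27, 0], [0, 0, -0.27, 0], [0.1, 0.21, -0.12, 0], [0.1, 0.21, 0, 0], [0.1, 0.21, 0, 0], [0.1, 0.21, 0, 0], [0, 0, 0, -0.11], [0, 0, 0, 0], [0, 0, 0, 0]])

```text
clock: 6.98
eef_pos: [0.4495, -0.1695, 0.2498]
tool_rot: [-0.219, -3.134, -0.0]
ft_force: [-0.3, -0.1, -0.9]
width: 0.0175
finger_force: 59.0
```

```bash
python3 look.py pics/w2.png tray,0,.04 fence_grip,.078,0 fence_face,.025,0 valve_center,.024,.04
python3 - <<'E'
from h import *
p=camera("top")
for q,z in dict(fence_grip=.078,fence_face=.025,valve_center=.024,tray=0).items():
    for r in place_of(p,q)[:2]:
        uv=np.array(r["xy"])*[640,400]; print(q,round(r["confidence"],2),onz(p,uv,z).round(4))
E
```

```text
7.025 [ 0.4495 -0.1696  0.2498] [-0.49  0.18 -0.14  1.25  0.   -0.35]
cam at [ 0.365 -0.158  0.392]
tray 0.82 [431.2 204. ] [ 0.5389 -0.0153  0.    ]
tray 0.6 [ 0.5367 -0.0074] [0.2818 0.1561] 84.47 bgr [ 62.  92. 134.]
fence_grip 0.9 [369.3 225.6] [ 0.5225 -0.1192  0.078 ]
fence_face 0.75 [367.5 209.9] [ 0.5244 -0.1131  0.025 ]
fence_face 0.46 [533.9 320.6] [0.7567 0.1394 0.025 ]
valve_center 0.85 [602.8 203.3] [0.5604 0.2136 0.024 ]
valve_center 0.64 [496.8 214.6] [0.5574 0.0679 0.024 ]
valve_center 0.8 [0.5451 0.0574] [0.0817 0.0952] 81.18 bgr [149. 160. 167.]
valve_center 0.66 [0.5522 0.191 ] [0.1044 0.08  ] 22.7 bgr [133.  78.  44.]
fence_grip 0.61 [ 0.5287 -0.1163  0.078 ]
fence_face 0.6 [ 0.5268 -0.1007  0.025 ]
valve_center 0.68 [0.5701 0.2234 0.024 ]
tray 0.84 [ 0.5408 -0.0192  0.    ]
```

View pics/w2.png

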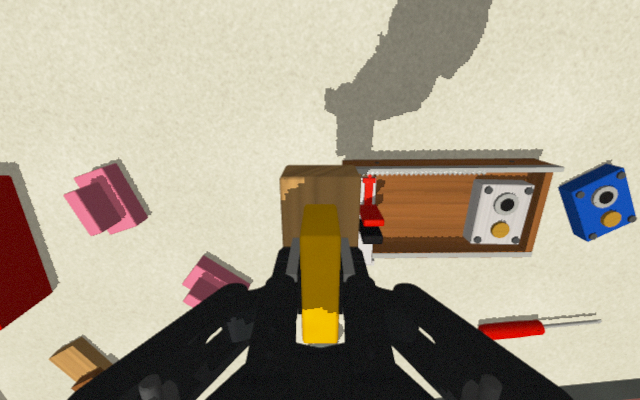

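The wrist view shows the chock hanging square at (320,230), the fence at (369,215) and the valve block at (500,212). I'll carry the chock over the tray gap.

```bash
python3 -c "
from h import *
plan(.5417,-.0259,.12,82.8)"
```

```text
plan [-0.3588  0.7725  0.6504] turn -0.0075 cur yaw 82.15 at [ 0.4495 -0.1692  0.2501] rows>= 4.0
```

Call:
drive_tool(steps=[[-0.09, 0.193, 0, -0.008], [-0.09, 0.193, 0, 0], [-0.09, 0.193, 0, 0], [-0.09, 0.193, 0, 0], [0, 0, 0.22, 0], [0, 0, 0.22, 0], [0, 0, 0.21, 0], [0, 0, 0, 0], [0, 0, 0, 0]])

```text
clock: 8.7
eef_pos: [0.5415, -0.0253, 0.1216]
tool_rot: [0.196, 3.134, -0.0]
ft_force: [0.5, -0.5, -0.4]
width: 0.0172
finger_force: 59.1
```

```bash
python3 - <<'E'
from h import *
plan(.5417,-.0259,.0435,82.8)
W=[cv2.resize(camera(n)["color"][a:b,c:d],(400,300),interpolation=2) for n,(a,b,c,d) in dict(wrist=(0,400,53,586),top=(180,285,233,373)).items()]
p=camera("scene")["color"][110,]; q=camera("scene")["color"][110:245,230:410]
W.append(cv2.resize(q,(400,300),interpolation=2)); W.append(W[0]*0)
cv2.imwrite("pics/m1.png",np.vstack([np.hstack(W[:2]),np.hstack(W[2:])]))
E
```

```text
plan [-0.0006 -0.0028  0.3904] turn 0.0006 cur yaw 82.85 at [ 0.5415 -0.0253  0.1216] rows>= 2.0
```

View pics/m1.png

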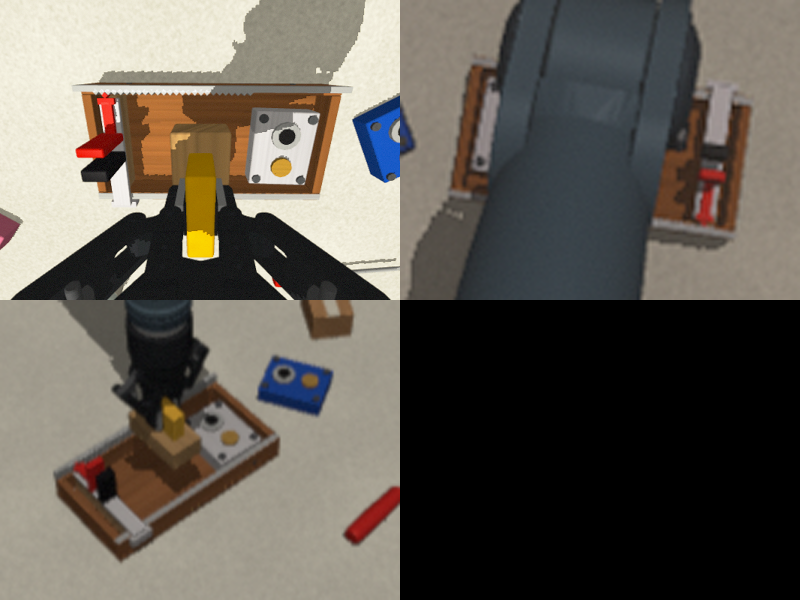

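```bash
python3 - <<'E'
from h import *
p=camera("wrist")
a=np.radians(82.8); Y=np.array([np.cos(a),np.sin(a)]); X=np.array([Y[1],-Y[0]])
for n,u,z in [("vTL",(250,108),.04),("vTR",(321,109),.04),("vBL",(247,184),.04),("vBR",(316,187),.04),("rackL",(74,87),.054),("rackR",(350,88),.054),("rimBR",(320,197),.04),("floor+x at",(140,191),.04),("leftinner",(104,95),.04)]:
    w=onz(p,(u[0]*533/400+53,u[1]*4/3),z)[:2]-[.539,-.0155]; print(n,(w@X).round(4),(w@Y).round(4))
E
```

```text
vTL -0.0441 0.0423
vTR -0.0432 0.1175
vBL 0.047 0.0459
vBR 0.0509 0.1294
rackL -0.0663 -0.1316
rackR -0.0658 0.1335
rimBR 0.0649 0.1369
floor+x at 0.0568 -0.0835
leftinner -0.0574 -0.1101
```

The tray pose is confirmed to about 2 mm, so I'll set the chock down.

Call:
drive_tool(steps=[[0, -0.04, 0.1, 0], [0, 0, 0.12, 0], [0, 0, 0.1, 0], [0, 0, 0.05, 0], [0, 0, 0.018, 0], [0, 0, 0, 0], [0, 0, 0, 0]])

```text
clock: 9.82
eef_pos: [0.5403, -0.0332, 0.0433]
tool_rot: [0.196, 3.134, -0.0]
ft_force: [0.3, 0.6, -0.5]
width: 0.0173
finger_force: 59.1
```

Call:
drive_tool(steps=[[0, 0, 0.004, 0], [0, 0, 0, 0]])

```text
clock: 10.07
eef_pos: [0.5402, -0.0332, 0.0424]
tool_rot: [0.196, 3.134, -0.0]
ft_force: [-1.1, 0.4, 3.9]
width: 0.0176
finger_force: 59.6
```

Call:
drive_tool(steps=[[0, 0, 0, 0], [0, 0, 0, 0], [0, 0, 0, 0], [0, 0, 0, 0], [0, 0, 0, 0], [0, 0, -0.1, 0], [0, 0, -0.2, 0], [0, 0, -0.2, 0], [0, 0, -0.2, 0], [0, 0, 0, 0]], claw=0.6)

```text
clock: 11.32
eef_pos: [0.5423, -0.0336, 0.1853]
tool_rot: [0.195, 3.128, -0.001]
ft_force: [0.2, 1.3, -0.3]
width: 0.0682
finger_force: 0.0
```

```bash
python3 look.py pics/w3.png chock_center,.043,0 fence_grip,.078,0 fence_face,.025,0 valve_center,.024,0
python3 - <<'E'
from h import *
p=camera("wrist"); cv2.imwrite("pics/w3b.png",cv2.resize(p["color"],None,fx=1.25,fy=1.25))
a=np.radians(82.8); Y=np.array([np.cos(a),np.sin(a)]); X=np.array([Y[1],-Y[0]])
g=np.array([.539,-.0155])-.105*Y; print(g); plan(g[0]-X[0]*.0035,g[1]-X[1]*.0035,.16,-7.2)
E
```

```text
11.375 [ 0.5409 -0.0333  0.1832] [-0.18  0.33 -0.12  1.12  0.   -0.05]
cam at [ 0.457 -0.023  0.327]
chock_center 0.83 [ 66.3 275.1] [ 0.6218 -0.3491  0.043 ]
chock_center 0.72 [323.2 183.2] [ 0.5457 -0.0313  0.043 ]
fence_grip 0.93 [231.4 183.5] [ 0.5246 -0.1147  0.078 ]
fence_face 0.74 [249.1 167. ] [ 0.5228 -0.1105  0.025 ]
valve_center 0.88 [541.6 166.8] [0.5627 0.2094 0.024 ]
[ 0.52584001 -0.11967204]
plan [ 0.0257 -0.4383  0.1005] turn -1.0467 cur yaw 82.85 at [ 0.5385 -0.0329  0.1801] rows>= 2.0
```

View pics/w3b.png

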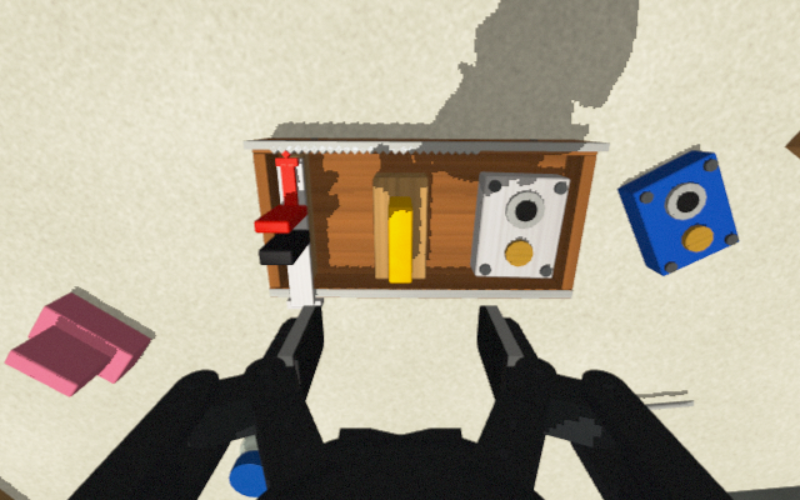

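The chock stands upright and crosswise at (402,228), clear of the valve block (520,225) and the fence (285,230). Next I turn the gripper and go over the fence uprights.

Call:
drive_tool(steps=[[0, -0.22, 0, 0], [0.025, -0.2, 0, 0], [0, 0, 0, -0.116], [0, 0, 0, -0.116], [0, 0, 0, -0.116], [0, 0, 0, -0.116], [0, 0, 0, -0.116], [0, 0, 0, -0.116], [0, 0, 0, -0.116], [0, 0, 0, -0.116], [0, 0, 0, -0.116], [0, 0, 0, 0]], claw=0.6)

```text
clock: 13.12
eef_pos: [0.5235, -0.1156, 0.1807]
tool_rot: [2.07, -2.362, -0.003]
ft_force: [0.3, 0.5, -0.8]
width: 0.0686
finger_force: 0.0
```

```bash
python3 look.py pics/w4.png fence_grip,.078,0 fence_face,.025,0 chock_center,.043,0
python3 -c "
from h import *
plan(.5251,-.1176,.12,-7.2)
p=camera('wrist');cv2.imwrite('pics/w4b.png',cv2.resize(p['color'],None,fx=1.25,fy=1.25))"
```

```text
13.175 [ 0.5237 -0.1157  0.1809] [-0.34  0.32 -0.13  1.12  0.   -1.77]
cam at [ 0.512 -0.2    0.323]
fence_face 0.7 [318.7 178.9] [ 0.5242 -0.1149  0.025 ]
fence_face 0.16 [313.5 311.3] [0.5548 0.0626 0.025 ]
chock_center 0.57 [315.8 255.9] [ 0.5389 -0.0301  0.043 ]
chock_center 0.34 [177.6 365.6] [0.7439 0.1114 0.043 ]
plan [ 0.0085 -0.0071  0.3066] turn -0.0038 cur yaw 172.47 at [ 0.524  -0.1158  0.1813] rows>= 1.0
```

View pics/w4b.png

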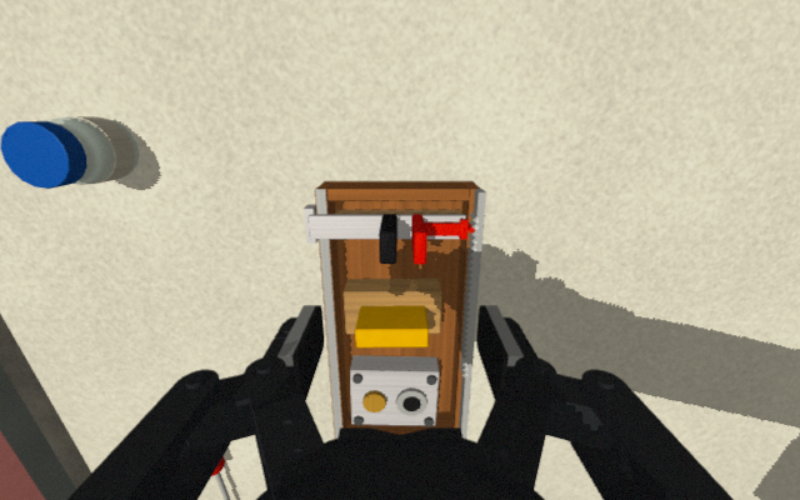

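```bash
python3 - <<'E'
from h import *
p=camera("wrist")
a=np.radians(82.8); Y=np.array([np.cos(a),np.sin(a)]); X=np.array([Y[1],-Y[0]])
def L(u,z):
    w=onz(p,(u[0]/1.25,u[1]/1.25),z)[:2]-[.539,-.0155]; return (w@X).round(4),(w@Y).round(4)
print("post",L((380,262),.098),"tab",L((426,263),.098))
h=cv2.cvtColor(p["color"],cv2.COLOR_BGR2HSV); sub=(slice(160,225),slice(290,400))
red=(cv2.inRange(h,(0,150,60),(8,255,255))|cv2.inRange(h,(172,150,60),(180,255,255)))
blk=(h[...,2]<60)&(h[...,1]<90)
for r in (200,205,209):
    print(r,"blk",np.where(blk[r,290:335])[0][[0,-1]]+290,"red",np.where(red[r,325:360])[0][[0,-1]]+325)
E
```

```text
post (np.float64(0.0111), np.float64(-0.094)) tab (np.float64(-0.0207), np.float64(-0.0931))
200 blk [304 316] red [330 341]
205 blk [304 315] red [330 341]
209 blk [305 316] red [331 341]
```

The view shows the black post (388,240) and the red tab (420,240) centred between the fingers. I'll descend over them.

```bash
python3 -c "
from h import *
plan(.5246,-.119,.061,-7.2)"
```

```text
plan [ 0.0157 -0.0046  0.6026] turn -0.0033 cur yaw 172.52 at [ 0.5241 -0.1158  0.1815] rows>= 2.0
```

Call:
drive_tool(steps=[[0.016, -0.005, 0.15, -0.003], [0, 0, 0.2, 0], [0, 0, 0.17, 0], [0, 0, 0.08, 0], [0, 0, 0, 0], [0, 0, 0, 0]])

```text
clock: 14.18
eef_pos: [0.5254, -0.1193, 0.0625]
tool_rot: [-2.077, 2.356, -0.002]
ft_force: [0.7, -0.6, 0.8]
width: 0.0686
finger_force: 0.0
```

```bash
python3 -c "
from h import *
plan(.5246,-.119,.061,-7.2)"
```

```text
plan [-0.0011  0.0044  0.0076] turn 0.0002 cur yaw 172.82 at [ 0.5254 -0.1193  0.0625] rows>= 1.0
```

Well placed, so I'll close on the uprights.

Call:
drive_tool(steps=[[0, 0.004, 0.003, 0], [0, 0, 0, 0], [0, 0, 0, 0], [0, 0, 0, 0], [0, 0, 0, 0], [0, 0, 0, 0], [0, 0, 0, 0]], claw=-1)

```text
clock: 15.05
eef_pos: [0.5258, -0.1194, 0.0623]
tool_rot: [-2.077, 2.355, -0.004]
ft_force: [4.9, -0.4, 4.0]
width: 0.0235
finger_force: 62.5
```

Call:
drive_tool(steps=[[-0.025, 0, 0, 0], [-0.05, 0, 0, 0], [-0.05, 0, 0, 0], [-0.05, 0, 0, 0], [-0.05, 0, 0, 0], [-0.025, 0, 0, 0], [0, 0, 0, 0]])

```text
clock: 15.92
eef_pos: [0.5324, -0.0696, 0.0623]
tool_rot: [-2.077, 2.354, -0.005]
ft_force: [5.4, 0.4, 2.9]
width: 0.0233
finger_force: 63.1
```

Call:
drive_tool(steps=[[-0.02, 0, 0, 0], [-0.03, 0, 0, 0], [-0.03, 0, 0, 0], [-0.03, 0, 0, 0], [-0.03, 0, 0, 0], [-0.03, 0, 0, 0], [-0.02, 0, 0, 0], [0, 0, 0, 0]])

```text
clock: 16.92
eef_pos: [0.5373, -0.0322, 0.0623]
tool_rot: [-2.076, 2.355, -0.006]
ft_force: [5.4, -0.7, 2.8]
width: 0.0231
finger_force: 63.3
```

```bash
python3 -c "
from h import *
a=np.radians(82.8); Y=np.array([np.cos(a),np.sin(a)]); g=np.array([.539,-.0155])
s=read_state();print(s['ft_force'],s['width'],(s['eef_pos'][:2]-g)@Y+.105,(s['eef_pos'][:2]-g)@[Y[1],-Y[0]])
c=[camera('wrist')['color'],cv2.resize(camera('scene')['color'][110:235,230:430],(640,400))]
cv2.imwrite('pics/m2.png',cv2.resize(np.vstack(c),(480,600)))"
```

```text
[ 5.39216338 -0.71135814  2.79291221] 0.023082324690400714 0.08818458023287569 0.0004260134668182567
```

View pics/m2.png

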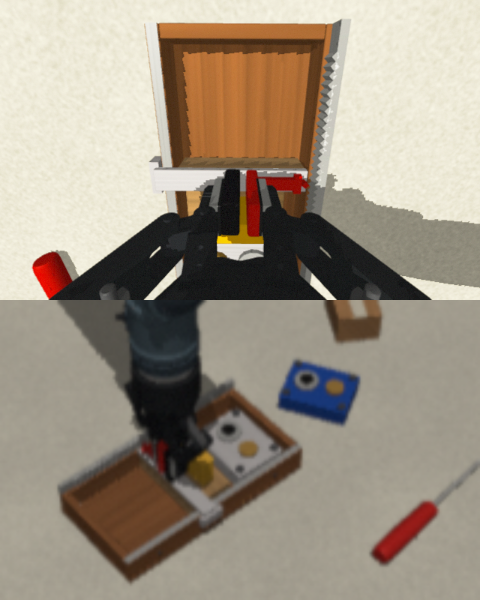

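The fence is moving with the tab squeezed and the chock is upright against it. The last stretch goes in small steps, watching the force.

Call:
drive_tool(steps=[[-0.02, 0, 0, 0], [-0.02, 0, 0, 0], [-0.02, 0, 0, 0], [-0.02, 0, 0, 0], [-0.01, 0, 0, 0], [0, 0, 0, 0]])

```text
clock: 17.77
eef_pos: [0.5395, -0.0153, 0.0623]
tool_rot: [-2.076, 2.356, -0.007]
ft_force: [5.7, -4.1, 1.9]
width: 0.0235
finger_force: 63.4
```

Call:
drive_tool(steps=[[-0.005, 0, 0, 0], [-0.005, 0, 0, 0], [0, 0, 0, 0]])

```text
clock: 18.15
eef_pos: [0.5397, -0.0136, 0.0623]
tool_rot: [-2.076, 2.357, -0.008]
ft_force: [6.7, -4.4, 1.7]
width: 0.023
finger_force: 63.4
```

Call:
drive_tool(steps=[[-0.006, 0, 0, 0], [-0.006, 0, 0, 0], [0, 0, 0, 0]])

```text
clock: 18.52
eef_pos: [0.54, -0.0116, 0.0623]
tool_rot: [-2.076, 2.358, -0.009]
ft_force: [6.7, -6.3, 2.6]
width: 0.0236
finger_force: 63.3
```

Call:
drive_tool(steps=[[-0.005, 0, 0, 0], [-0.005, 0, 0, 0], [0, 0, 0, 0]])

```text
clock: 18.9
eef_pos: [0.54, -0.0116, 0.0623]
tool_rot: [2.073, -2.357, 0.013]
ft_force: [4.9, -11.8, 2.4]
width: 0.0235
finger_force: 63.1
```

The travel has stopped at about 0.109 m and the force is rising, so everything is tight. I'll open the fingers to let the tab spring back, then lift.

Call:
drive_tool(steps=[[0, 0, 0, 0], [0, 0, 0, 0], [0, 0, 0, 0], [0, 0, 0, 0], [0, 0, 0, 0], [0, 0, 0, 0]], claw=0.6)

```text
clock: 19.65
eef_pos: [0.538, -0.0074, 0.0611]
tool_rot: [-2.078, 2.356, 0.0]
ft_force: [0.3, 1.4, -0.0]
width: 0.0683
finger_force: 0.0
```

Call:
drive_tool(steps=[[0, 0, -0.1, 0], [0, 0, -0.2, 0], [0, 0, -0.25, 0], [0, 0, -0.25, 0], [0.25, 0, 0, 0], [0.25, 0, 0, 0], [0, 0, 0, 0], [0, 0, 0, 0]])

```text
clock: 20.65
eef_pos: [0.5254, -0.1065, 0.2209]
tool_rot: [-2.078, 2.356, 0.001]
ft_force: [-0.3, -0.3, 0.3]
width: 0.068
finger_force: 0.0
```

```bash
python3 -c "
from h import *
a=np.radians(82.8); Y=np.array([np.cos(a),np.sin(a)]);X=np.array([Y[1],-Y[0]]); g=np.array([.539,-.0155])
for n in ['wrist','scene']:
  p=camera(n)
  for q,z in dict(fence_grip=.078,chock_center=.043,valve_center=.024,fence_face=.025).items():
    for r in place_of(p,q)[:2]:
      w=onz(p,np.array(r['xy'])*[640,400],z)[:2]-g; print(n,q,round(r['confidence'],2),(w@X).round(4),(w@Y).round(4))
c=[camera('wrist')['color'],cv2.resize(p['color'][110:235,230:430],(640,400))]
cv2.imwrite('pics/m3.png',cv2.resize(np.vstack(c),(480,600)))"
```

```text
wrist fence_grip 0.62 -0.0044 0.0078
wrist chock_center 0.98 0.0014 0.0392
wrist valve_center 0.72 0.0017 0.0871
wrist fence_face 0.66 0.0044 0.0133
scene chock_center 0.73 0.1274 -0.3337
scene chock_center 0.65 -0.0207 -0.459
scene valve_center 0.77 0.0021 0.0906
scene fence_face 0.57 0.0001 0.0136
```

View pics/m3.png

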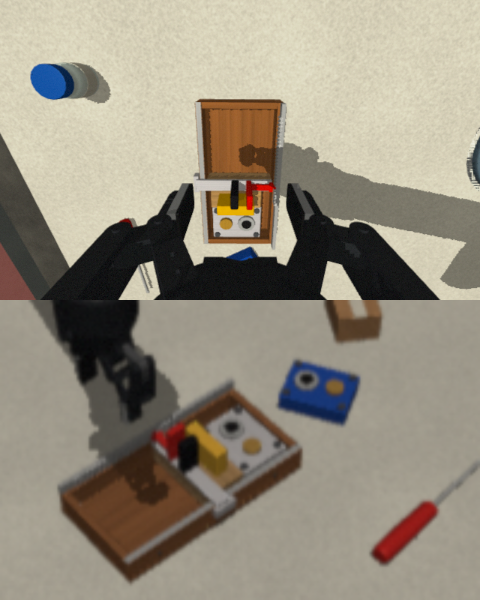

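The fence, chock and valve block are stacked against the end wall and the arm is clear. One last check is whether the tab has sprung out: 33 mm over the uprights means locked, 26 mm means still squeezed.

```bash
python3 - <<'E'
from h import *
a=np.radians(82.8); Y=np.array([np.cos(a),np.sin(a)]);X=np.array([Y[1],-Y[0]]); g=np.array([.539,-.0155])
p=camera("wrist"); h=cv2.cvtColor(p["color"],cv2.COLOR_BGR2HSV)
red=(cv2.inRange(h,(0,150,60),(8,255,255))|cv2.inRange(h,(172,150,60),(180,255,255)))>0
blk=(h[...,2]<60)&(h[...,1]<110)
for r in range(240,284,4):
    b=np.where(blk[r,290:325])[0]+290; c=np.where(red[r,320:380])[0]+320
    if len(b) and len(c): print(r,b[[0,-1]],c[[0,-1]],[((onz(p,u,.098)[:2]-g)@X).round(4) for u in ((b[0],r),(c[-1]+1,r))],((onz(p,(b[0],r),.098)[:2]-g)@Y).round(4))
cv2.imwrite("pics/w5.png",cv2.resize(p["color"][220:330,250:390],(700,550),interpolation=2))
E
```

```text
244 [309 317] [329 363] [np.float64(0.0091), np.float64(-0.0493)] -0.0288
248 [309 317] [329 365] [np.float64(0.0092), np.float64(-0.0517)] -0.0239
252 [308 317] [328 366] [np.float64(0.0103), np.float64(-0.053)] -0.0191
256 [309 317] [328 362] [np.float64(0.0093), np.float64(-0.049)] -0.0142
260 [308 316] [329 336] [np.float64(0.0104), np.float64(-0.021)] -0.0092
264 [308 317] [329 336] [np.float64(0.0105), np.float64(-0.0211)] -0.0042
268 [308 316] [329 336] [np.float64(0.0106), np.float64(-0.0212)] 0.0009
272 [308 316] [329 336] [np.float64(0.0106), np.float64(-0.0213)] 0.0061
276 [308 316] [330 335] [np.float64(0.0107), np.float64(-0.0203)] 0.0113
```

View pics/w5.png

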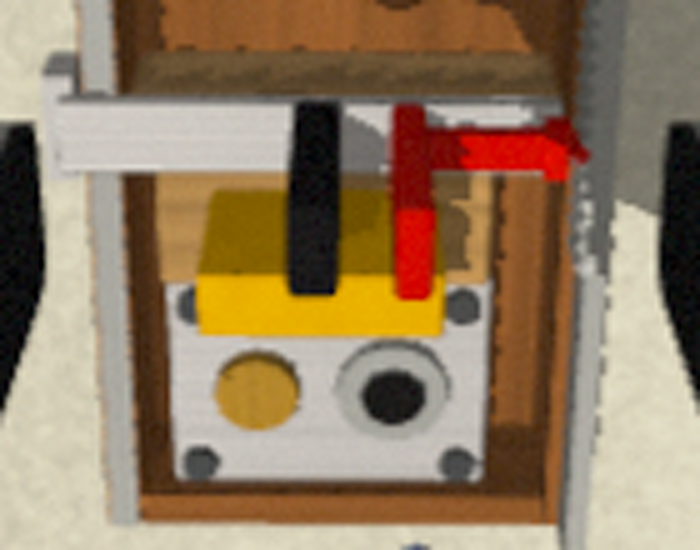

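The close-up shows the tab tooth in the rack at (570,150). The span over the uprights is about 32 mm, the same as when it was released at the start, so it's locked. Handing in.

```bash
python3 -c "
from bench import *
print(sign_off())"
```

```text
the job is handed in; nothing more can be done
None
```

The job is handed in; it returned no verdict. The chock stands crosswise between valve block and fence, the fence is up tight at about 0.109 m with its tab sprung back into the rack, and the arm never went near the carton, jar or screwdriver.

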